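# Hold a hinge leaf in line for its pin

### The job

The hinge of the prep-room bench flap is being put back together: take the steel leaf with the thick single knuckle out of its white rack and lower it, upright, between the two knuckles of the leaf clamped in the blue jamb block, pushing the sprung gauge foot down until its red pointer is level with the green line and all three knuckle holes are in line for the pin. Finish while still holding it there, steady in the gripper; do not let go. Go in gently without ramming the jamb, and leave the brass leaf and everything else on the bench where it is.

Things in the scene. Friction and masses are not known exactly. Their poses are not given: they have to be found in the camera images.
- leaf: Loose STEEL hinge leaf, about 0.36 kg, upright in a white rack. Origin: lowest point of its knuckle, mid-length; z up the plate, y along the knuckle hole, x square to the plate; same if turned half round about z. Plate 8 thick (x), 60 wide (y), from 34 to 104 above origin, a 34 wide neck, then one knuckle: 26 outside diameter, 13 hole, 36 long, hole axis 13 above origin.
- leaf_bore (a point): Centre of the steel leaf's knuckle hole, 13 above the leaf's origin, axes as the leaf's; 29 above the bench in the rack (leaf origin 16).
- leaf_top (a point): Middle of the steel leaf's top edge, 104 above its origin, 120 above the bench in the rack. The upper 45 of the plate stands free there: pinch its 8 thickness from above (fingers closing along x) and lift straight up at least 40 to leave the rack's slots.
- jamb: Fixed blue block 70 (x) x 150 (y) x 55 high on a dark base plate 130 x 170. Origin under its middle. A steel leaf clamped upright in it carries two knuckles (26 diameter, 13 hole, 38 long), axis along y, 100 above the bench; the gap between them is 44 wide (y -22 to 22), open above. At local x = 60 stand a guide post and (y 11 to 45) a white scale plate, up to 121 high; the rest is below 114.
- jamb_axis (a point): Middle of the jamb's gap on the clamped leaf's hole axis, 100 above the bench; the hole axis is its y. The loose leaf's hole must come to this point, its plate standing up above it.
- gauge (a joint): Sprung gauge foot (red, 22 x 22) in the jamb's gap; slides down, springs back. Value in m: 0 = up (foot top 97 above the bench), 0.018 = fully down. With the knuckle resting on it 0.010 is where the holes are in line (foot top 87, red pointer at the green line of the scale). Pushes up with about 1 N at the top, 1.5 N at the mark: too little to carry the leaf.
- rack_a: Fixed white rack holding the steel leaf; base 70 x 100, two end posts 75 high with 10.5 wide slots, the plate standing along its y. Origin under the middle.
- rack_b: Identical fixed white rack, holding the brass leaf. Which of the two stands on the left varies.
- odd_leaf: BRASS leaf of another hinge, similar plate 60 wide and 8 thick, with a thin knuckle (18 diameter, 20 long); top 120 above the bench. Leave it alone.
- tray: Fixed white plastic tray 180 x 130 x 30 on the right, the pin in it.
- hinge_pin: Steel hinge pin, 8 diameter, 135 long, with a square head, lying in the white tray for a colleague to push in later. Leave it alone.
- bottle: Amber bottle, 60 diameter, 150 high. Leave it alone.
- beaker: Open steel beaker, 72 diameter, 85 high. Leave it alone.
- jar: White jar with a blue cap, 64 diameter, 80 high. Leave it alone.
- screwdriver: Screwdriver lying on the left of the bench. Leave it alone.
- swab_box: Cardboard box 90 x 130 x 70 high. Leave it alone.
Not all that is in view belongs to the job. Several things have the shape of the leaf; the one meant has the colours described above.

How it is judged (in metres and radians):
On the way, in this order (a step that is already met when the one before it is completed fails the run):
1. the steel leaf is held in the gripper, lifted clear of its rack (contact force between the fingers and leaf above 2 N and height (world z) of leaf above 0.055 m), for 0.1 s.
2. the held leaf's knuckle is in the jamb's gap and has started to push the gauge foot down (contact force between the fingers and leaf above 2 N and horizontal distance between leaf_bore and jamb_axis below 0.009 m and value of joint gauge above 0.002 m and contact force between leaf and jamb above 0.3 N), for 0.05 s.
At the end, for the whole second after the job is handed in: Gripper still holds the steel leaf (over 2 N), still, upright within 0.08 rad; its hole within 3.5 mm of the jamb axis sideways and in height, 6 mm along it, parallel within 0.06 rad; gauge 10 mm down within 4 mm; leaf presses the jamb under 8 N; robot does not touch the jamb (contact force between the fingers and leaf above 2 N and x of leaf_bore in the frame of jamb_axis between -0.0035 and 0.0035 m and y of leaf_bore in the frame of jamb_axis between -0.006 and 0.006 m and z of leaf_bore in the frame of jamb_axis between -0.0035 and 0.0035 m and angle between the y axis of leaf and the y axis of jamb, either way round below 0.06 rad and angle between leaf's own z axis and vertical below 0.08 rad and value of joint gauge between 0.006 and 0.014 m and linear speed of leaf below 0.01 m/s and angular speed of leaf below 0.1 rad/s and contact force between leaf and jamb below 8 N and contact force between each of the arm, the fingers and jamb below 0.5 N); the arm keeps its last pose, push and grip.
It fails at once if the jamb is rammed with the leaf (more than 25 N) (contact force between leaf and jamb above 25 N).
It fails at once if the robot pushes on the jamb or its gauge (more than 10 N) (contact force between any of the fingers, the arm and jamb above 10 N).
It fails at once if a bystander (brass leaf, pin, bottle, beaker, jar, screwdriver, box) is moved more than 20 mm (distance of any of odd_leaf, hinge_pin, bottle, beaker, jar, screwdriver, swab_box from where it was at the start of the episode above 0.02 m).
It also fails if it takes over 34 s, if anything falls off the work surface, if the arm or the gripper's body presses on something with over 40 N, if the wrist force passes 120 N, or if a joint passes its speed limit or range.

### The arm

A 6-joint arm with a two-finger parallel gripper is mounted at the origin on the work surface. World frame = base frame: x ahead of the robot, y to its left, z up, the work surface at z = 0. Lengths are in m, angles in degrees, forces in N, time in s.
With the tool pointing down it reaches from about 0.4 to 0.825 m from the base axis. Payload 7 kg.
Tool frame: the origin (TCP) lies midway between the tips of the shut fingers; the grasp point (between the pads) lies 19 mm behind it; z points along the fingers, y is the line along which they close (so a half turn about z gives the same grasp; the last joint's range is limited). The gripper opens to 88 mm and grips with 3 to 60 N. Pads are 19 mm wide; open, the fingers measure 130 mm over their backs; the gripper's body (78 mm by 193 mm) begins 47 mm behind the grasp point.
Start: joints at [84.803, 20.546, 0.682, 0, -70.136, -16.507], TCP at [0.25, 0.627, 0.227] pointing down, gripper open.
Joint ranges: [-176.03, 176.03], [-82.01, 121.73], [-58.28, 71.71], [-173.87, 95.51], [-174.79, -0.11], [-173.66, 173.66]. Speed limits (degrees/s): [136.94, 136.94, 172.46, 180, 180, 180].

### API

Orientations are given as [roll, pitch, yaw] about the fixed x, y, z axes, in that order (R = Rz(yaw) Ry(pitch) Rx(roll)).
In Python, from plant import ctrl gives the robot as it stands. The module is installed in compiled form; this text tells all that it offers.
- The arm moves only by the tool send_rows, never from a script. Its argument "plan" is a list that holds one entry, the list of rows, each a list of 6 numbers: the shift along the tool's x, y, z in normalised numbers (1 is 750 mm), then the turn, a rotation vector about the tool's x, y, z in normalised numbers (1 is 180 degrees). A call has 1 to 8 rows; each row is the pose to reach, as a shift and turn from the pose commanded when the call began, along the tool's axes at that moment; what a row does not reach only later rows make up. A row lasts 1/12 s, in which the tool goes at most 41.7 mm and 7.16 degrees, less where a joint would pass 70% of its speed; a pose out of reach is approached as far as the arm can. A shift or turn number past 1, either way, is cut back to 1. A call with a gripper value outside its range is refused whole. "fingers" is the opening, from 0 (shut) to 1 (fully open), set as the call begins (left out, the last holds). The fingers move at their own pace and stop on an object; the grip force is fixed at half the most. Time passes only in rows, so rows that repeat a pose let the fingers close. It gives the time, the measured TCP pose, the force, the opening and the grip force at its end, in the units of the state.
- ctrl.get_obs(): the state, without advancing time (a new reading comes with each control period).
- ctrl.snapshot(name): name is "side" or "top" or "wrist"; returns a dict with "img" (384x512x3 uint8, red, green, blue), "K" (3x3 intrinsics, pixels), "pose" (4x4, takes a point from camera to world coordinates). Camera axes: x right, y down, z forward; pixel columns grow to the right and rows downward; lengths in m; the calibration is good to about 2 mm. A picture is of the moment at which its call begins. There is no depth.
- ctrl.close_job(): hands the job in; it is judged then, once.
The state is a dict: "clock": time; "joint_pos": joint angles; "qvel": joint speeds; "tau": joint torques, N m; "tool_pos": TCP position; "orientation": TCP orientation; "force": force on the tool from outside, world axes, zero at the start; "moment": the same for the moment, N m; "opening": finger opening in m; "gripper_force": force on a finger pad.
Only numpy, scipy, OpenCV 4.12 (cv2) and the standard library are available. Lean on these libraries where they do the work, as an engineer would, in place of code of your own. Each camera call takes 0.05 s, during which the arm holds its last target. There are 200 camera calls.

## Working session

There is one attempt and no reset: what is moved stays moved. The work goes in short steps, Python scripts to look and compute and a tool call to move; the robot and the scene stay as the last step left them, time stands still between calls to the robot, and variables do not carry over. Pictures are saved under pics/ and viewed, at most 10 in all, crops included, and the job is handed in when it is done.

Besides the shell and the picture viewer there is one more tool, called after "Call:" by a JSON object that holds its "name" and its "arguments". send_rows: Moves the arm, as the interface text tells. Its arguments: {"type":"object","properties":{"plan":{"type":"array","items":{"type":"array","items":{"type":"array","items":{"type":"number"}}}},"fingers":{"type":"number"}},"required":["plan"]}

```bash
mkdir -p pics; python3 - <<'E'
from plant import ctrl
import cv2,pickle
d={n:ctrl.snapshot(n) for n in("side","top")}
pickle.dump(d,open("s0.pkl","wb"))
for n in d:
    cv2.imwrite(f"pics/{n}0.png",cv2.resize(d[n]["img"][:,:,::-1],(800,600),interpolation=cv2.INTER_CUBIC)); print(n,d[n]["K"].round(1).tolist(),d[n]["pose"].round(3).tolist())
print(ctrl.get_obs())
E
```

```text
side [[354.7, 0.0, 251.4], [0.0, 354.7, 185.8], [0.0, 0.0, 1.0]] [[-0.766, -0.51, 0.392, 0.141], [-0.643, 0.591, -0.487, 0.607], [0.016, -0.625, -0.78, 1.011], [0.0, 0.0, 0.0, 1.0]]
top [[410.5, 0.0, 258.6], [0.0, 410.5, 186.2], [0.0, 0.0, 1.0]] [[0.021, -0.996, 0.082, 0.482], [-1.0, -0.022, -0.015, 0.029], [0.017, -0.082, -0.997, 1.37], [0.0, 0.0, 0.0, 1.0]]
{'clock': 0.1, 'joint_pos': array([ 8.48041472e+01,  2.05886632e+01,  6.38028696e-01, -1.80513037e-02,
       -7.01375629e+01, -1.65069026e+01]), 'qvel': array([ 0.00066623, -0.0416181 ,  0.13249466,  0.03417389, -0.06914211,
        0.05737389]), 'tau': array([-1.31422610e-03, -5.84162700e+01,  2.93751615e+01,  7.01537937e+00,
        1.01529653e-02, -5.36487744e-05]), 'tool_pos': array([0.24946868, 0.62671511, 0.22569282]), 'orientation': array([ 1.79910616e+02, -8.79119008e-03, -2.17088948e+01]), 'force': array([-0.15709747,  0.03220374, -0.70888992]), 'moment': array([ 0.02640109, -0.00809835, -0.00455329]), 'gripper_force': 0.0, 'opening': 0.08732228345480139}
```

View pics/top0.png

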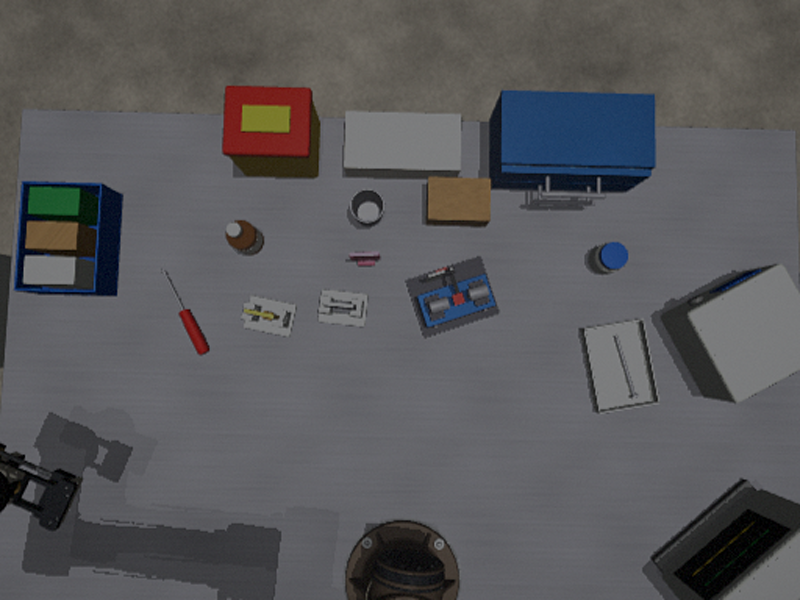

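View pics/side0.png

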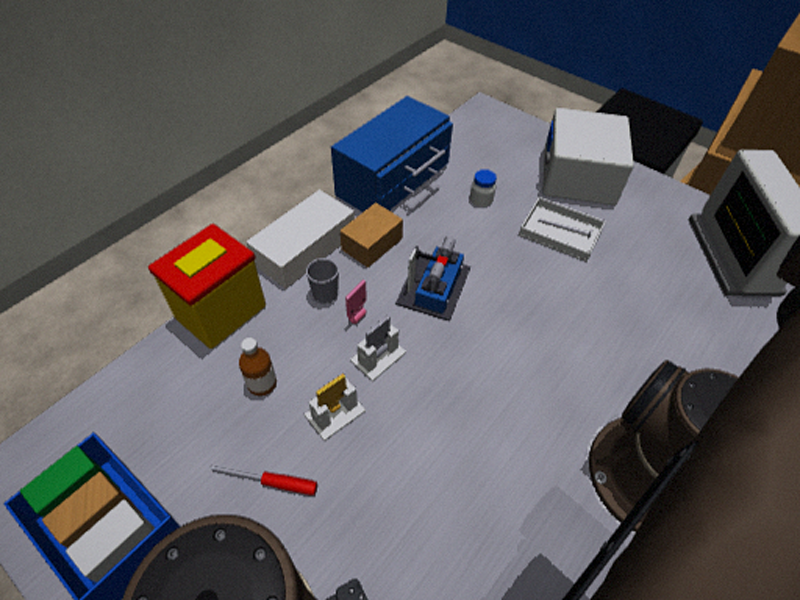

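The top view shows the steel leaf in its rack near (343,306) and the brass leaf at (268,316). The blue jamb is near (455,297), with the scale and post on its far side at (440,272). I'll enlarge that part next.

```bash
python3 - <<'E'
import pickle,cv2
d=pickle.load(open("s0.pkl","rb"))
a=d["top"]["img"][160:220,195:325,::-1]; b=d["side"]["img"][145:245,215:305,::-1]
a=cv2.resize(a,None,fx=6,fy=6,interpolation=cv2.INTER_CUBIC)
a=cv2.convertScaleAbs(a,alpha=1.6)
cv2.imwrite("pics/crop.png",a)
E
cat > h.py <<'E'
import numpy as np
def ray(s,u,v,z):
    "world point at height z seen at pixel u,v of snapshot s"
    P=s["pose"]; r=P[:3,:3]@np.linalg.solve(s["K"],[u,v,1.]); t=P[:3,3]
    return t+r*(z-t[2])/r[2]
def proj(s,p):
    P=s["pose"]; c=P[:3,:3].T@(np.asarray(p,float)-P[:3,3]); q=s["K"]@c; return q[:2]/q[2]
E
```

```text
(no output)
```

View pics/crop.png

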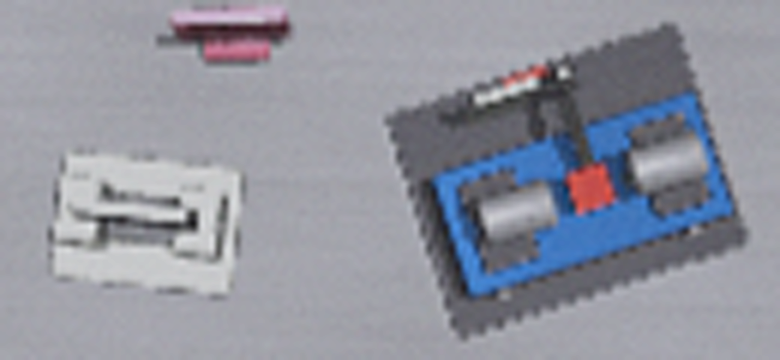

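The enlarged crop (6x, offset 195,160) shows:
- **Steel leaf:** the top edge runs from (75,211) to (190,215).
- **Rack:** base corners are (62,155), (245,170), (232,297) and (53,278).
- **Jamb:** plate corners are (388,118), (680,28), (748,240) and (458,338). The red foot is at (590,190).

```bash
python3 - <<'E'
import pickle; from h import *
s=pickle.load(open("s0.pkl","rb"))["top"]
f=lambda u,v,z: ray(s,195+(u+.5)/6-.5,160+(v+.5)/6-.5,z)[:2]
ang=lambda a,b: np.degrees(np.arctan2(*(b-a)[::-1]))
L=[f(75,211,.12),f(190,215,.12)]; print("leaf",L,sum(L)/2,ang(L[1],L[0]),np.linalg.norm(L[0]-L[1]))
R=[f(*p,.01) for p in((62,155),(245,170),(232,297),(53,278))]; print("rack",sum(R)/4,ang(R[1],R[0]),ang(R[2],R[3]),ang(R[2],R[1]),ang(R[3],R[0]))
J=[f(*p,.008) for p in((388,118),(680,28),(748,240),(458,338))]; print("jamb",sum(J)/4,ang(J[1],J[0]),ang(J[2],J[3]),ang(J[2],J[1]),ang(J[3],J[0]))
print("foot",f(590,190,.097)); k=[f(518,215,.113),f(668,165,.113)];print("kn",sum(k)/2,ang(k[1],k[0]))
E
```

```text
leaf [array([0.55532409, 0.16674126]), array([0.55457835, 0.10842766])] [0.55495122 0.13758446] 89.26730809592546 0.058318370834056575
rack [0.55501545 0.138378  ] 86.57949276470492 85.17830670103727 -4.352197251762673 -2.34477865112532
jamb [ 0.58489903 -0.09392724] 108.49785379050616 109.81744293234281 18.395882669526475 18.783705903055647
foot [ 0.57347653 -0.09699017]
kn [ 0.57237724 -0.09699467] 109.67625290693513
```

```bash
cat >> h.py <<'E'
from scipy.spatial.transform import Rotation as Ro
def go(o,p,yaw):
    "shift cm, turn deg in tool axes from measured state o to tool-down pose at p, yaw"
    R=Ro.from_euler("xyz",o["orientation"],degrees=True); T=Ro.from_euler("xyz",[180,0,yaw],degrees=True)
    return np.r_[R.inv().apply(np.array(p)-o["tool_pos"])*100,(R.inv()*T).as_rotvec(degrees=True)].round(2).tolist()
E
python3 - <<'E'
from plant import ctrl; from h import *
print(go(ctrl.get_obs(),[.555,.138,.26],-92))
E
```

```text
[46.46, 34.11, -3.37, 0.07, -0.06, 70.29]
```

The manual's scale: shifts go in shares of 750 mm and turns go in shares of 180 degrees. Converting my numbers, 21.84 cm is 0.2912, -0.07 cm is -0.0009, 33 degrees is 0.1833.

Call:
{"name": "send_rows", "arguments": {"plan": [[[0.0124,0.0091,-0.0009,0,0,0.0078],[0.0372,0.0273,-0.0027,0,0,0.0233],[0.0744,0.0547,-0.0053,0,0,0.0467],[0.1177,0.0864,-0.0087,0,0,0.0739],[0.1611,0.1183,-0.0117,0,0,0.1017],[0.2044,0.1501,-0.0147,0,0,0.1289],[0.2477,0.182,-0.018,0,0,0.1561],[0.2912,0.2137,-0.0213,0,0,0.1833]]], "fingers": 1}}

```text
clock: 0.77
tool_pos: [0.3938, 0.395, 0.2426]
orientation: [180.0, 0.0, -55.0]
force: [1.7, -0.2, -0.9]
opening: 0.0876
gripper_force: 0.0
```

```bash
python3 - <<'E'
from plant import ctrl; from h import *
o=ctrl.get_obs();print(o["clock"],o["tool_pos"],o["orientation"],go(o,[.555,.138,.26],-92))
E
```

```text
0.7667 [0.39378516 0.39502793 0.24264189] [ 1.79991569e+02  8.15308125e-04 -5.49808919e+01] [30.3, 1.55, -1.74, 0.01, -0.0, 37.02]
```

To row units: 30.3 cm is 0.404, -1.7 cm is -0.0227, 37 degrees is 0.2056.

Call:
{"name": "send_rows", "arguments": {"plan": [[[0.052,0.0027,-0.0027,0,0,0.0267],[0.1067,0.0053,-0.006,0,0,0.0544],[0.1613,0.008,-0.0093,0,0,0.0822],[0.216,0.0107,-0.0127,0,0,0.11],[0.2707,0.0133,-0.016,0,0,0.1378],[0.324,0.0167,-0.0187,0,0,0.1644],[0.3733,0.0193,-0.0213,0,0,0.19],[0.404,0.0207,-0.0227,0,0,0.2056]]]}}

```text
clock: 1.43
tool_pos: [0.5566, 0.1377, 0.2597]
orientation: [-180.0, -0.0, -92.1]
force: [0.3, 0.1, 0.5]
opening: 0.0876
gripper_force: 0.0
```

Call:
{"name": "send_rows", "arguments": {"plan": [[[0,0,0,0,0,0],[0,0,0,0,0,0]]]}}

```text
clock: 1.6
tool_pos: [0.5558, 0.1394, 0.2591]
orientation: [180.0, -0.0, -91.9]
force: [-0.9, 0.6, 0.3]
opening: 0.0876
gripper_force: 0.0
```

```bash
python3 - <<'E'
from plant import ctrl; from h import *
import cv2,pickle
s=ctrl.snapshot("wrist"); pickle.dump(s,open("w1.pkl","wb"))
cv2.imwrite("pics/w1.png",cv2.convertScaleAbs(cv2.resize(s["img"][:,:,::-1],(800,600),interpolation=cv2.INTER_CUBIC),alpha=1.5))
print(s["pose"].round(3).tolist(),s["K"].round(1).tolist())
o=ctrl.get_obs();print(o["clock"],o["tool_pos"],o["orientation"],proj(s,[.555,.138,.12]))
E
```

```text
[[-0.999, 0.032, 0.008, 0.553], [0.033, 0.963, 0.267, 0.067], [0.001, 0.267, -0.964, 0.418], [0.0, 0.0, 0.0, 1.0]] [[280.2, 0.0, 254.8], [0.0, 280.2, 196.1], [0.0, 0.0, 1.0]]
1.65 [0.55545921 0.14035522 0.2592288 ] [ 1.79962911e+02 -6.68330184e-03 -9.17895388e+01] [255.28670066 185.4096158 ]
```

View pics/w1.png

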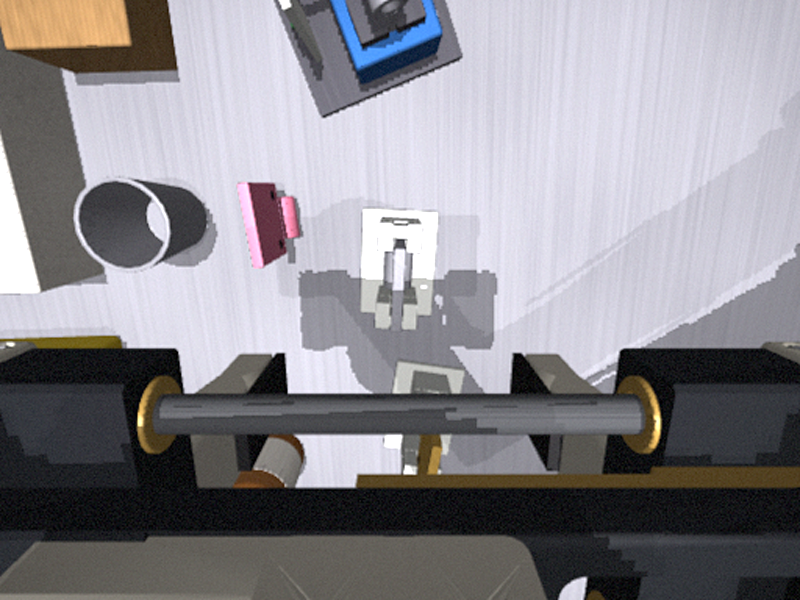

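The wrist view shows the steel leaf's top edge running roughly from (400,237) to (398,325). The jamb's near end is at the top of the picture, and the brass leaf is hidden below the bar. I'll zoom in on the leaf.

```bash
python3 - <<'E'
import pickle,cv2
s=pickle.load(open("w1.pkl","rb"))
a=s["img"][128:218,222:290,::-1]
cv2.imwrite("pics/w1c.png",cv2.convertScaleAbs(cv2.resize(a,None,fx=6.5,fy=6.5,interpolation=cv2.INTER_CUBIC),alpha=1.1))
E
```

```text
(no output)
```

View pics/w1c.png

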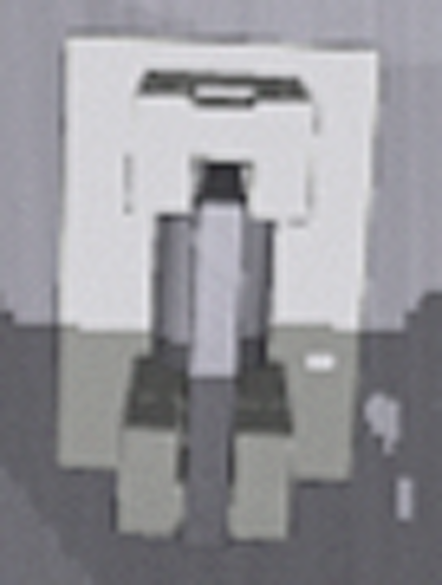

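The zoomed crop (6.5x, offset 222,128) shows the leaf's top strip from its far end at (220,202) to its near end at (207,545). The rack base corners are (65,38), (378,50), (350,480) and (58,466).

```bash
python3 - <<'E'
import pickle; from h import *; from plant import ctrl
s=pickle.load(open("w1.pkl","rb"))
f=lambda u,v,z: ray(s,222+(u+.5)/6.5-.5,128+(v+.5)/6.5-.5,z)[:2]
ang=lambda a,b: np.degrees(np.arctan2(*(b-a)[::-1]))
a,b=f(220,202,.12),f(207,545,.12); print("leaf",(a+b)/2,ang(a,b),np.linalg.norm(a-b))
R=[f(*p,.01) for p in((65,38),(378,50),(350,480),(58,466))]; print(sum(R)/4,ang(R[0],R[3]),ang(R[1],R[2]),ang(R[1],R[0]),ang(R[2],R[3]),np.linalg.norm(R[0]-R[1]))
o=ctrl.get_obs(); c=(a+b)/2
print(go(o,[*c,.081],-93))
# jamb knuckle ends etc later
E
```

```text
leaf [0.55598332 0.13831626] 85.9597796928257 0.0592600837598765
[0.5562102  0.13828671] 85.86712329291858 85.64782022449226 -4.052967867765281 -4.778688792462082 0.06866061022567066
[0.2, -0.07, 17.82, 0.04, -0.01, 1.21]
```

```bash
python3 - <<'E'
from h import *; from plant import ctrl
o=ctrl.get_obs(); print(o["tool_pos"],o["orientation"],go(o,[.556,.1383,.083],-94.1))
E
```

```text
[0.55545921 0.14035522 0.2592288 ] [ 1.79962911e+02 -6.68330184e-03 -9.17895388e+01] [0.2, -0.07, 17.62, 0.04, -0.01, 2.31]
```

To row units: 10 cm is 0.1333, 9.5 cm is 0.1267, 2.2 degrees is 0.0122.

Call:
{"name": "send_rows", "arguments": {"plan": [[[0.0007,0,0.02,0,0,0.0033],[0.0013,0,0.0533,0,0,0.0078],[0.0013,0,0.0867,0,0,0.0122],[0.0013,0,0.1133,0,0,0.0122],[0.0013,0,0.1267,0,0,0.0122],[0.0013,0,0.1333,0,0,0.0122],[0.0013,0,0.1333,0,0,0.0122]]]}}

```text
clock: 2.23
tool_pos: [0.5551, 0.1406, 0.159]
orientation: [179.9, -0.0, -93.8]
force: [-1.2, 0.8, -0.1]
opening: 0.0877
gripper_force: 0.0
```

```bash
python3 - <<'E'
from h import *; from plant import ctrl
o=ctrl.get_obs(); print(o["tool_pos"],o["orientation"],go(o,[.556,.1383,.083],-94.1))
E
```

```text
[0.55514103 0.14061398 0.15901009] [ 1.79941239e+02 -4.54041300e-02 -9.38289890e+01] [0.22, -0.11, 7.6, 0.06, -0.05, 0.27]
```

To row units: 7.6 cm is 0.1013, 1.2 cm is 0.016, 0.3 degrees is 0.0017.

Call:
{"name": "send_rows", "arguments": {"plan": [[[0.0013,-0.0007,0.016,0,0,0.0017],[0.0027,-0.0013,0.0387,0,0,0.0017],[0.0027,-0.0013,0.0613,0,0,0.0017],[0.0027,-0.0013,0.0827,0,0,0.0017],[0.0027,-0.0013,0.0947,0,0,0.0017],[0.0027,-0.0013,0.1013,0,0,0.0017],[0.0027,-0.0013,0.1013,0,0,0.0017],[0.0027,-0.0013,0.1013,0,0,0.0017]]]}}

```text
clock: 2.9
tool_pos: [0.5571, 0.1385, 0.0845]
orientation: [-179.9, 0.0, -94.2]
force: [0.9, -0.3, -0.3]
opening: 0.0875
gripper_force: 0.0
```

Call:
{"name": "send_rows", "arguments": {"plan": [[[0,0,0,0,0,0],[0,0,0,0,0,0],[0,0,0,0,0,0],[0,0,0,0,0,0],[0,0,0,0,0,0],[0,0,0,0,0,0],[0,0,0,0,0,0],[0,0,0,0,0,0]]], "fingers": 0}}

```text
clock: 3.57
tool_pos: [0.5565, 0.1381, 0.0836]
orientation: [180.0, -0.0, -94.2]
force: [-0.0, -0.1, -0.5]
opening: 0.0399
gripper_force: 0.0
```

Call:
{"name": "send_rows", "arguments": {"plan": [[[0,0,0,0,0,0],[0,0,0,0,0,0],[0,0,0,0,0,0],[0,0,0,0,0,0],[0,0,0,0,0,0],[0,0,0,0,0,0],[0,0,0,0,0,0],[0,0,0,0,0,0]]]}}

```text
clock: 4.23
tool_pos: [0.5565, 0.1381, 0.0835]
orientation: [180.0, -0.0, -94.2]
force: [-0.8, 1.1, 0.7]
opening: 0.0077
gripper_force: 30.0
```

To row units: -9 cm is -0.12, -7.5 cm is -0.1.

Call:
{"name": "send_rows", "arguments": {"plan": [[[0,0,-0.0053,0,0,0],[0,0,-0.016,0,0,0],[0,0,-0.0293,0,0,0],[0,0,-0.0453,0,0,0],[0,0,-0.0613,0,0,0],[0,0,-0.08,0,0,0],[0,0,-0.1,0,0,0],[0,0,-0.12,0,0,0]]]}}

```text
clock: 4.9
tool_pos: [0.5564, 0.138, 0.1751]
orientation: [-180.0, 0.0, -94.2]
force: [-0.0, 0.6, -3.3]
opening: 0.0078
gripper_force: 30.0
```

To row units: -7.2 cm is -0.096, -7 cm is -0.0933.

Call:
{"name": "send_rows", "arguments": {"plan": [[[0,0,-0.0227,0,0,0],[0,0,-0.0453,0,0,0],[0,0,-0.0667,0,0,0],[0,0,-0.084,0,0,0],[0,0,-0.0933,0,0,0],[0,0,-0.096,0,0,0]]]}}

```text
clock: 5.4
tool_pos: [0.557, 0.1383, 0.2476]
orientation: [-179.9, 0.1, -94.2]
force: [0.0, 0.1, -2.6]
opening: 0.0076
gripper_force: 30.0
```

```bash
python3 - <<'E'
from h import *; from plant import ctrl
o=ctrl.get_obs(); print(o["tool_pos"],o["orientation"],o["force"],o["moment"],go(o,[.573-.01,-.097+.09,.245],-71))
E
```

```text
[0.55698564 0.13833192 0.24762666] [-1.79862406e+02  9.40746512e-02 -9.41994840e+01] [ 0.01927571  0.12379786 -2.6145994 ] [ 0.06600652 -0.1216838  -0.00170957] [14.45, -1.66, 0.24, -0.15, 0.06, -23.2]
```

To row units: 14 cm is 0.1867, 0.15 cm is 0.002, -22.7 degrees is -0.1261.

Call:
{"name": "send_rows", "arguments": {"plan": [[[0.004,0,0,0,0,-0.0039],[0.016,-0.0013,0,0,0,-0.0139],[0.04,-0.004,0,0,0,-0.0306],[0.0707,-0.008,0.0007,0,0,-0.0517],[0.104,-0.012,0.0013,0,0,-0.0722],[0.1373,-0.016,0.002,0,0,-0.0944],[0.1667,-0.0193,0.0027,0,0,-0.1139],[0.1867,-0.022,0.0027,0,0,-0.1261]]]}}

```text
clock: 6.07
tool_pos: [0.5617, -0.0048, 0.2423]
orientation: [179.9, 0.0, -71.3]
force: [0.0, -0.7, -3.4]
opening: 0.0076
gripper_force: 30.0
```

To row units: 0.4 cm is 0.0053, -0.5 degrees is -0.0028.

Call:
{"name": "send_rows", "arguments": {"plan": [[[0.0053,0,0,0,0,-0.0028],[0.0053,0,0,0,0,-0.0028],[0.0053,0,0,0,0,-0.0028],[0.0053,0,0,0,0,-0.0028]]]}}

```text
clock: 6.4
tool_pos: [0.5638, -0.0059, 0.2431]
orientation: [180.0, 0.0, -71.0]
force: [0.1, 0.1, -3.9]
opening: 0.0078
gripper_force: 30.0
```

```bash
python3 - <<'E'
from plant import ctrl; from h import *
import cv2,pickle
d={n:ctrl.snapshot(n) for n in("wrist","top","side")}; pickle.dump(d,open("w2.pkl","wb")); s=d["wrist"]
cv2.imwrite("pics/w2.png",cv2.convertScaleAbs(cv2.resize(s["img"][:,:,::-1],(800,600),interpolation=cv2.INTER_CUBIC),alpha=1.3))
o=ctrl.get_obs();print(o["clock"],o["tool_pos"],o["orientation"],s["pose"].round(3).tolist(),proj(s,[.573,-.097,.097])/.64)
E
```

```text
6.55 [ 0.56396274 -0.00576625  0.24342514] [ 1.79991913e+02  5.10832577e-03 -7.09607460e+01] [[-0.946, -0.313, -0.088, 0.587], [-0.325, 0.911, 0.253, -0.074], [0.0, 0.268, -0.963, 0.402], [0.0, 0.0, 0.0, 1.0]] [429.45356712 157.8987246 ]
```

View pics/w2.png

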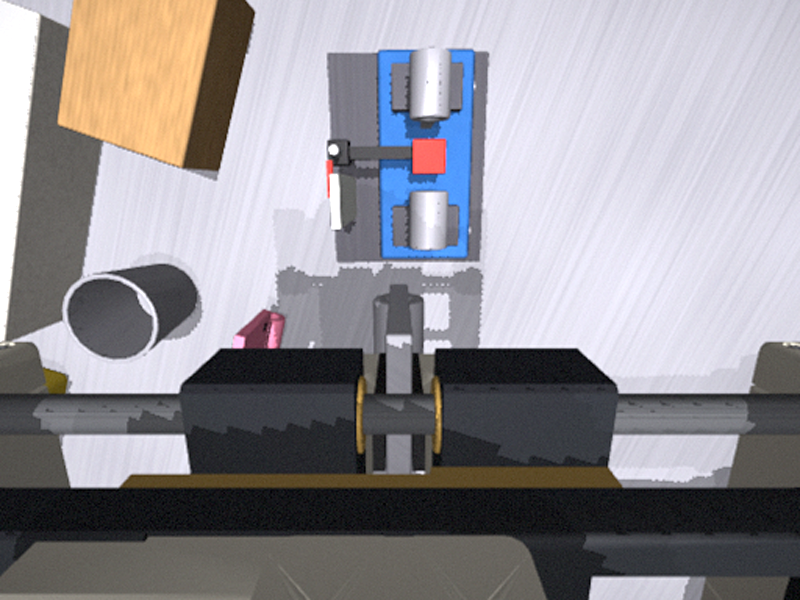

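The wrist view shows the jamb from above. The red foot is at (429,157), the knuckles are at (430,85) and (428,220), and the scale and post are at (337,180). The held leaf stands at (400,350), with its knuckle at (398,310). I'll enlarge both.

```bash
python3 - <<'E'
import pickle,cv2,numpy as np
I=pickle.load(open("w2.pkl","rb"))["wrist"]["img"][:,:,::-1]
r=lambda a,k:cv2.resize(a,None,fx=k,fy=k,interpolation=cv2.INTER_CUBIC)
a=r(I[25:173,205:320],4); b=r(I[177:237,225:285],5)
c=np.zeros((592,760,3),np.uint8); c[:,:460]=a; c[:300,460:]=b
cv2.imwrite("pics/w2c.png",cv2.convertScaleAbs(c,alpha=1.2))
E
```

```text
(no output)
```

View pics/w2c.png

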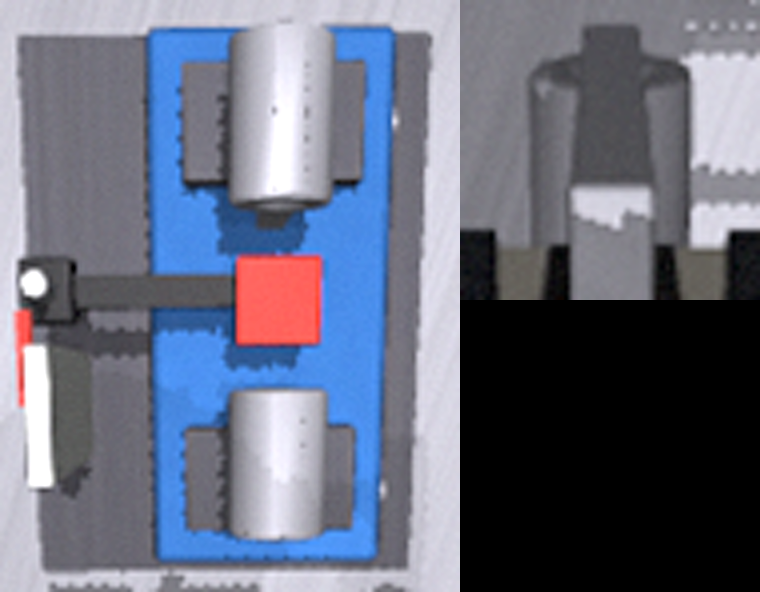

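In the enlarged view (left 4x, offset 205,25; right 5x, offset 225,177):
- **Foot:** centre at (278,300.5).
- **Knuckle silhouettes:** the far one is 230–332 wide and the near one 230–326. The gap rims are at rows 201 and 390.
- **Leaf:** the top far edge runs from (570,185) to (655,185), the plate's lower far edge from (583,25) to (638,25), and the knuckle sides are at 529 and 690.

```bash
python3 - <<'E'
import pickle; from h import *; from plant import ctrl
D=pickle.load(open("w2.pkl","rb")); s=D["wrist"]
f=lambda u,v,z: ray(s,205+(u+.5)/4-.5,25+(v+.5)/4-.5,z)[:2]
g=lambda u,v,z: ray(s,225+(u-460+.5)/5-.5,177+(v+.5)/5-.5,z)[:2]
ang=lambda a,b: np.degrees(np.arctan2(*(b-a)[::-1]))
o=ctrl.get_obs(); y=np.radians(o["orientation"][2]); ex=np.array([np.sin(y),-np.cos(y)])*-1; ey=-np.array([np.cos(y),np.sin(y)])
t=o["tool_pos"][:2]
print("tool",t,"ex,ey",ex,ey)
A=f(281.5,30,.1),f(280,200,.1),f(278,400,.1),f(278,530,.1)
for q in A: print("axis pt rel tool",(q-t)@ex,(q-t)@ey)
print("ang",ang(A[0],A[3]),ang(A[0],A[2]),ang(A[1],A[3]))
print("foot",f(278,300.5,.097), "gap",(f(280,201,.113)+f(278,390,.113))/2,np.linalg.norm(f(280,201,.113)-f(278,390,.113)))
B=[f(*p,.008) for p in((20,35),(431,36),(405,570),(45,570))]; print("base ang",ang(B[0],B[3]),ang(B[1],B[2]))
C=[f(*p,.055) for p in((150,29),(393,31),(376,560),(157,558))]; print("block",sum(C)/4,ang(C[0],C[3]),ang(C[1],C[2]))
z0=o["tool_pos"][2]-.0675
for n,q in(("top",g(612.5,185,z0+.104)),("low",g(610.5,25,z0+.034)),("kn",g(609.5,150,z0+.013)),("topL",g(570,185,z0+.104)),("topR",g(655,185,z0+.104))):
    print(n,(q-t)@ex*1e3,(q-t)@ey*1e3)
E
```

```text
tool [ 0.56396274 -0.00576625] ex,ey [0.9452953  0.32621586] [-0.32621586  0.9452953 ]
axis pt rel tool -0.020023239452231258 -0.15195059521585097
axis pt rel tool -0.020337494997861028 -0.11406035698402962
axis pt rel tool -0.020677429055234793 -0.06566183083795808
axis pt rel tool -0.02126601215622178 -0.031722074849620335
ang 109.6314853586011 109.47362791914344 109.68534305495474
foot [ 0.57414597 -0.09795638] gap [ 0.57483738 -0.09742916] 0.04367774634036445
base ang 109.49473440665128 109.00753827264178
block [ 0.57395564 -0.09780096] 109.128948798604 109.54594792711401
top -0.5117090769465281 -29.804579965242443
low -0.32890185618205703 -29.27607194439671
kn -0.13890860467057564 -4.1799886909991955
topL 3.4032404280855393 -29.80958243799399
topR -4.426782935044984 -29.799577333594172
```

To row units: 9.05 cm is 0.1207, 8.8 cm is 0.1173, -0.4 degrees is -0.0022.

Call:
{"name": "send_rows", "arguments": {"plan": [[[0.004,0.0013,0,0,0,-0.0006],[0.016,0.004,0,0,0,-0.0011],[0.0373,0.008,0,0,0,-0.0022],[0.0613,0.0133,0,0,0,-0.0022],[0.0853,0.0187,0,0,0,-0.0022],[0.1053,0.0227,0,0,0,-0.0022],[0.1173,0.0253,0,0,0,-0.0022],[0.1207,0.0267,0,0,0,-0.0022]]]}}

```text
clock: 7.22
tool_pos: [0.5745, -0.1002, 0.2434]
orientation: [180.0, -0.0, -70.7]
force: [0.1, 0.3, -3.7]
opening: 0.0078
gripper_force: 30.0
```

To row units: 4 cm is 0.0533, 3.5 cm is 0.0467.

Call:
{"name": "send_rows", "arguments": {"plan": [[[0,0,0.0067,0,0,0],[0,0,0.02,0,0,0],[0,0,0.0333,0,0,0],[0,0,0.0467,0,0,0],[0,0,0.0533,0,0,0],[0,0,0.0533,0,0,0],[0,0,0.0533,0,0,0],[0,0,0.0533,0,0,0]]]}}

```text
clock: 7.88
tool_pos: [0.5749, -0.0985, 0.2039]
orientation: [-180.0, -0.0, -70.6]
force: [-0.3, -0.6, -3.7]
opening: 0.0082
gripper_force: 30.0
```

```bash
python3 - <<'E'
from plant import ctrl; from h import *
import cv2,pickle
d={n:ctrl.snapshot(n) for n in("wrist","top")}; pickle.dump(d,open("w3.pkl","wb"))
r=lambda a,k:cv2.resize(a,None,fx=k,fy=k,interpolation=cv2.INTER_CUBIC)
I=d["wrist"]["img"][:,:,::-1]; cv2.imwrite("pics/w3.png",cv2.convertScaleAbs(r(I[150:290,190:340],4),alpha=1.3))
o=ctrl.get_obs();print(o["clock"],o["tool_pos"],o["orientation"],go(o,[.5742+.0003,-.0977-.0003,.17],-70.6))
E
```

```text
7.9833 [ 0.57491966 -0.09852686  0.20413502] [-1.79946060e+02 -1.84757141e-02 -7.05927226e+01] [-0.06, 0.03, 3.41, -0.05, -0.02, 0.01]
```

View pics/w3.png

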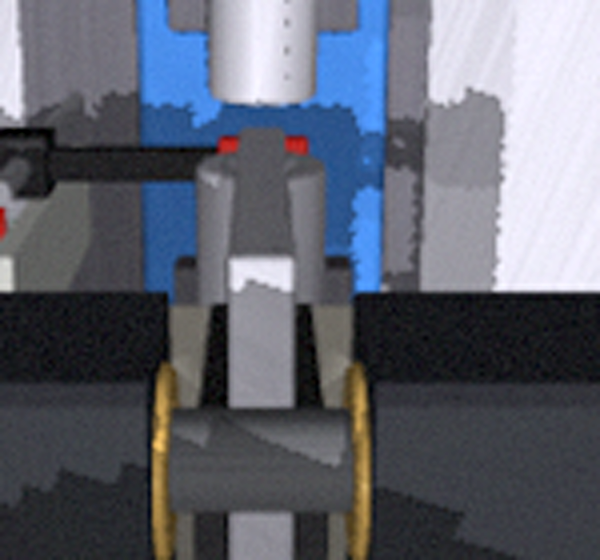

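The close view (4x, offset 190,150) shows the leaf knuckle spanning 197–326, and the far jamb knuckle spanning 211–318 with its near rim at row 101. The red foot is visible on both sides, from 218 to 307. I'll check the alignment numerically.

```bash
python3 - <<'E'
import pickle; from h import *; from plant import ctrl
s=pickle.load(open("w3.pkl","rb"))["wrist"]
f=lambda u,v,z: ray(s,190+(u+.5)/4-.5,150+(v+.5)/4-.5,z)[:2]
o=ctrl.get_obs(); y=np.radians(o["orientation"][2]); ex=np.array([-np.sin(y),np.cos(y)]); ey=-np.array([np.cos(y),np.sin(y)]); t=o["tool_pos"][:2]
z0=o["tool_pos"][2]-.0675
for n,p in(("jamb kn",(264.5,85,.1)),("jamb kn rim",(264.5,100,.113)),("foot far edge",(263,137,.097)),("leaf kn",(262,200,z0+.013)),("leaf top",(262,258,z0+.104)),("leaf low",(262.5,130,z0+.034)),("leaf kn end",(262,160,z0+.026))):
    q=f(*p)-t; print(n,(q@ex*1e3).round(1),(q@ey*1e3).round(1))
E
```

```text
jamb kn -1.0 -23.8
jamb kn rim -1.0 -22.7
foot far edge -0.6 -10.5
leaf kn -0.4 -9.8
leaf top -0.3 -29.3
leaf low -0.5 -28.7
leaf kn end -0.4 -21.3
```

To row units: 3.4 cm is 0.0453, 0.04 cm is 0.0005.

Call:
{"name": "send_rows", "arguments": {"plan": [[[0,0.0005,0.004,0,0,0],[0,0.0005,0.0107,0,0,0],[0,0.0005,0.0173,0,0,0],[0,0.0005,0.024,0,0,0],[0,0.0005,0.0307,0,0,0],[0,0.0005,0.0373,0,0,0],[0,0.0005,0.0427,0,0,0],[0,0.0005,0.0453,0,0,0]]]}}

```text
clock: 8.65
tool_pos: [0.5738, -0.0988, 0.1687]
orientation: [179.9, 0.0, -70.6]
force: [0.1, -1.0, -3.5]
opening: 0.0078
gripper_force: 30.0
```

To row units: 1 cm is 0.0133, 0.9 cm is 0.012.

Call:
{"name": "send_rows", "arguments": {"plan": [[[0,0,0.002,0,0,0],[0,0,0.004,0,0,0],[0,0,0.006,0,0,0],[0,0,0.008,0,0,0],[0,0,0.01,0,0,0],[0,0,0.012,0,0,0],[0,0,0.0133,0,0,0],[0,0,0.0133,0,0,0]]]}}

```text
clock: 9.32
tool_pos: [0.5743, -0.0987, 0.1595]
orientation: [-180.0, -0.0, -70.6]
force: [-0.7, -0.5, -2.0]
opening: 0.0079
gripper_force: 30.0
```

```bash
python3 - <<'E'
from plant import ctrl; from h import *
o=ctrl.get_obs();print(o["clock"],o["tool_pos"],o["orientation"],o["force"],go(o,[.5742,-.0978,.1545],-70.6))
E
```

```text
9.3167 [ 0.57432857 -0.09874744  0.15954063] [-1.79981310e+02 -9.31710594e-03 -7.05991166e+01] [-0.7200031  -0.53887882 -2.02592583] [-0.09, -0.02, 0.5, -0.02, -0.01, 0.0]
```

To row units: 0.5 cm is 0.0067, 0.4 cm is 0.0053.

Call:
{"name": "send_rows", "arguments": {"plan": [[[0,0,0.0013,0,0,0],[0,0,0.0027,0,0,0],[0,0,0.004,0,0,0],[0,0,0.0053,0,0,0],[0,0,0.0067,0,0,0],[0,0,0.0067,0,0,0],[0,0,0.0067,0,0,0],[0,0,0.0067,0,0,0]]]}}

```text
clock: 9.98
tool_pos: [0.5743, -0.0987, 0.1546]
orientation: [-180.0, -0.0, -70.6]
force: [0.3, -0.0, -2.4]
opening: 0.0079
gripper_force: 30.0
```

```bash
python3 - <<'E'
from plant import ctrl; from h import *
import cv2,pickle
d={n:ctrl.snapshot(n) for n in("wrist","side")}; pickle.dump(d,open("w4.pkl","wb"))
r=lambda a,k:cv2.resize(a,None,fx=k,fy=k,interpolation=cv2.INTER_CUBIC)
W=r(d["wrist"]["img"][110:260,180:300,::-1],4)
u,v=proj(d["side"],[.574,-.098,.1]).astype(int); S=r(d["side"]["img"][v-40:v+35,u-20:u+5+0,::-1],8) if 0 else r(d["side"]["img"][v-25:v+25,u-20:u+15,::-1],9)[:, :315]
c=np.zeros((600,795,3),np.uint8); c[:,:480]=W; c[:450,480:795]=S
cv2.imwrite("pics/w4.png",cv2.convertScaleAbs(c,alpha=1.4)); print(u,v)
o=ctrl.get_obs();print(o["clock"],o["tool_pos"],o["orientation"],o["force"])
E
```

```text
282 166
10.0833 [ 0.57426484 -0.09869436  0.15464373] [-1.79987192e+02 -3.77552868e-03 -7.05994717e+01] [ 0.56548904 -0.28156976 -1.90556035]
```

View pics/w4.png

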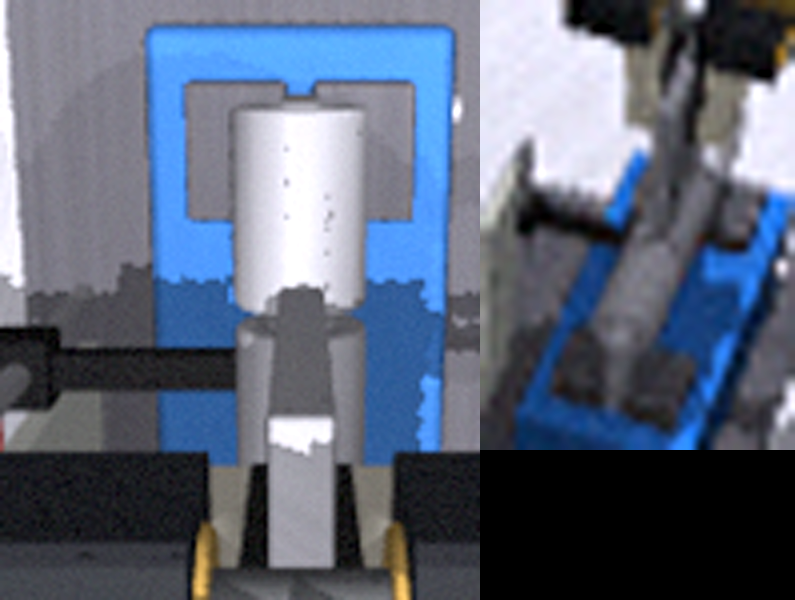

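The wrist crop shows the leaf knuckle (237–364) in line with the far jamb knuckle (236–364). There is a small gap at rows 312–322, so the leaf may sit 1–2 mm towards the far side. The foot's push of about 1.6 N also fits the mark. I'll centre it by 1 mm and let it settle.

Call:
{"name": "send_rows", "arguments": {"plan": [[[-0.0004,0,0,0,0,0],[-0.0008,0,0,0,0,0],[-0.0013,0,0,0,0,0],[-0.0013,0,0,0,0,0],[-0.0013,0,0,0,0,0],[-0.0013,0,0,0,0,0],[-0.0013,0,0,0,0,0],[-0.0013,0,0,0,0,0]]]}}

```text
clock: 10.75
tool_pos: [0.5738, -0.0978, 0.1545]
orientation: [180.0, -0.0, -70.6]
force: [0.7, -0.2, -1.7]
opening: 0.0078
gripper_force: 30.0
```

Call:
{"name": "send_rows", "arguments": {"plan": [[[0,0,0,0,0,0],[0,0,0,0,0,0],[0,0,0,0,0,0],[0,0,0,0,0,0],[0,0,0,0,0,0],[0,0,0,0,0,0]]]}}

```text
clock: 11.25
tool_pos: [0.5738, -0.0978, 0.1545]
orientation: [180.0, -0.0, -70.6]
force: [0.0, -0.1, -2.5]
opening: 0.0076
gripper_force: 30.0
```

```bash
python3 - <<'E'
from plant import ctrl
o=ctrl.get_obs();print(o["clock"],o["tool_pos"],o["orientation"],o["force"],o["gripper_force"])
if abs(o["tool_pos"][2]-.1546)<.001 and o["gripper_force"]>20: print(ctrl.close_job())
E
```

```text
11.25 [ 0.57376924 -0.09782821  0.15454234] [ 1.79992861e+02 -1.49714551e-04 -7.06052782e+01] [ 0.01716846 -0.12762428 -2.46779701] 29.9920392036438
the job is handed in; nothing more can be done
None
```

I handed the job in at 11.25 s with the steel leaf held steady at 30 N between the jamb knuckles. By camera and force readings the holes were in line and the gauge at the mark; no judging result came back, and I couldn't see the pointer itself.

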